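Clamp the offcut, then rock the angle gauge on its stud to the mark and hold

ROBOT

A 7-joint arm with a two-finger parallel gripper is mounted at the origin on a cart in front of the work surface, level with it; the furniture and walls round the work are solid. World frame = base frame: x ahead of the robot, y to its left, z up, the work surface at z = 0. Lengths are in m, angles in rad, forces in N, time in s.
With the tool pointing down it reaches from about 0.425 to 0.825 m from the base axis. Payload 3.6 kg.
Tool frame: the origin (TCP) lies where the fingers leave the gripper's body, on its centre line; the fingertips stand 73 mm ahead of it and the grasp point (between the pads) lies 54 mm ahead of it; z points along the fingers, y is the line along which they close (so a half turn about z gives the same grasp; the last joint's range is limited). The gripper opens to 85 mm and grips with 20 to 120 N. Pads are 22 mm wide; open, the fingers measure 114 mm over their backs; the gripper's body (76 mm by 85 mm) begins 54 mm behind the grasp point. The pads swing forward as they close: fully open they stand 13 mm farther back than shut.
Start: joints at [1.288, 0.615, -0.013, 1.423, 0.008, 1.103, -0.04], TCP at [0.165, -0.629, 0.304] pointing down, gripper open.
Joint ranges: [-3.12, 3.12], [-0.3, 2.06], [-1.34, 1.32], [0.26, 2.42], [-1.36, 4.5], [0.01, 1.98], [-2.84, 2.84]. Speed limits (rad/s): [2.79, 2.79, 3.14, 3.14, 3.14, 3.14, 3.14].

INTERFACE

Orientations are given as a unit quaternion [x, y, z, w].
In Python, from station import arm, snapshot, camera_info, ticket gives the robot as it stands. Calls block until the motion is done:
- arm.movep(position, orientation): joint-space move of the TCP to a pose.
- arm.line_to(position, velocity=0.15, ori=None): straight line of the TCP; ori=None keeps the orientation; velocity is the mean speed in m/s.
- arm.move_j(angles): joint-space move.
- arm.move_gripper(opening, effort=None): opening from 0.0 (shut) to 1.0 (fully open); effort is the grip in N (None keeps the last); returns when the fingers have stopped.
- arm.pause(seconds).
- arm.ik(position, orientation): joint angles nearest the present ones, or None.
- snapshot(name): name is "side" or "top"; returns the picture (384x512x3 uint8, blue, green, red); there is no depth.
- camera_info(name): a dict with "fx", "fy", "cx", "cy" (pixels), "dist_coeffs" ([k1, k2, p1, p2, k3] as OpenCV has them; the pictures are not rectified), "R" (3x3) and "t" (3): a world point X has camera coordinates R X + t. Camera axes: x right, y down, z forward; pixel columns grow to the right and rows downward; lengths in m; the calibration is good to about 2 mm. A picture is of the moment at which its call begins. camera_info takes no time and is no camera call.
A pose or a line that the arm cannot do raises arm.MotionError and nothing moves.
- ticket.finish_job(): hands the job in; it is judged then, once.
Readings, each from a call of its own:
- arm.read_time(): time.
- arm.read_joint_positions(): joint angles.
- arm.read_dq(): joint speeds.
- arm.read_effort(): joint torques, N m.
- arm.read_tool_pos(): TCP position.
- arm.read_eef_rot(): TCP orientation.
- arm.read_ft_force(): force on the tool from outside, world axes, zero at the start.
- arm.read_wrist_torque(): the same for the moment, N m.
- arm.read_opening(): opening from 0.0 (shut) to 1.0 (fully open).
- arm.read_finger_force(): force on a finger pad.
Only numpy, scipy, OpenCV 4.12 (cv2) and the standard library are available. Lean on these libraries where they do the work, as an engineer would, in place of code of your own. Each camera call takes 0.05 s, during which the arm holds its last target. There are 200 camera calls.

TASK

Swing the cam lever of the little vise round until its jaw grips the wooden offcut tightly, and leave it clamped. Then pick up the angle gauge by the handle on its top, seat the recess in its foot on the dome of the offcut's stud, and rock it sideways there until the swinging pointer settles over the mark tab on the dial. Finish while holding the gauge still in that pose with its foot resting on the stud: do not let go or put it down, and leave the other things on the bench alone.

Things in the scene. Friction and masses are not known exactly. Their poses are not given: they have to be found in the camera images.
- lever_knob (a point): Centre of the upright black knob (cylinder 17 mm across, 34 mm tall, top 17 mm above this point) at the end of the vise's lever, 55 mm above the bench; pinch it from above and carry it round the arc. It lies 70 mm from the lever's hinge, beyond the end of the vise; only the lever's 10 mm rod (23 mm below this point) joins it to the vise.
- lever_hinge (a point): Point on the lever's vertical hinge axis at the height of the knob's centre. Its axes are those of the lever: z up, they turn with it.
- lever (a joint): Lever angle in rad, 0 at the start (jaw open by about 6 mm more than the offcut), growing counter-clockwise seen from above; end stop at 1.45. The jaw moves 6 mm per rad; it meets the offcut and pushes it against the fixed jaw at about 1.0 rad, where the lever becomes firm. Turning takes about 3 N at the knob; a push of 7 to 15 N at the knob once it is firm clamps well. The lever stays where it is left and keeps the clamp.
- vise: Grey cam-lever vise fixed to the bench, base plate 74 x 160 x 12 mm (its middle 15 mm to -y of the origin), origin on the bench; z up, jaws slide along its y. Fixed jaw at +y, sliding jaw in the middle, lever at -y. Jaws 46 mm tall, 60 mm wide.
- jaw: The vise's sliding jaw; origin as the vise's, moving along the vise's +y as it closes.
- offcut: Loose wooden joist offcut, 44 (x) x 36 (y) x 50 mm with a stepped top, standing between the jaws on the vise's 12 mm base plate; origin at its underside's centre, z up. A steel stud stands on it. It must be gripped across its 36 mm by the jaws.
- stud_top (a point): Highest point of the stud's dome: a steel ball head of 20 mm diameter whose centre lies 10 mm below this point; 86 mm above the bench, 24 mm above the wood.
- gauge: Pendulum angle gauge standing upright on the bench, 24 mm thick (x), 96 mm wide (y), 138 mm tall, 0.22 to 0.35 kg: bridge-shaped aluminium foot, round grey case 88 mm across with a white dial that faces its -x side, black handle on top. Origin at the underside's centre, z up along the gauge, x through the dial to its back (horizontal).
- gauge_handle (a point): Centre of the gauge's black handle, a block 24 mm thick (gauge x) x 34 mm wide (gauge y) x 38 mm tall, 119 mm above the gauge's underside. Pinch it from above across its 24 mm. The case just below (from 15 mm below this point) is 18 mm thick, its bezel stands out to 12.5 mm in front of the middle plane. Axes as the gauge's.
- gauge_recess (a point): Centre of the ceiling of the recess in the gauge's foot: 36 mm wide (gauge y), 5 mm deep, open through the 24 mm thickness; 5 mm above the underside, 114 mm below the handle centre. This point goes on the stud's top. Axes as the gauge's.
- pointer_tip (a point): Tip of the black hanging pointer with a round bob, 27 mm below its pivot at the dial's centre (60 mm above the gauge's underside). Its z axis runs from the tip to the pivot.
- pointer (a joint): Angle of the pointer on the dial in rad, 0 when it hangs along the gauge's -z, positive when its tip swings towards the gauge's +y (turning about the gauge's x). It is a free pendulum behind the dial glass: it stays plumb when the gauge is rocked, swings for about 1 s and cannot be touched.
- mark (a joint): Angle of the mark tab on the dial in rad, same zero and sense as the pointer's; between 0.15 and 0.40 and fixed during the job. Rocking the gauge by minus this angle about its own x axis (its top leans towards its +y side) brings the pointer onto the mark.
- mark_tip (a point): Centre of the inner half of the mark tab, a raised dark steel block 5 mm wide, 11 mm long (much thicker than the 1 mm scale lines) on the lower dial, 32 mm from the dial's centre. Its z axis points to the dial's centre.
- battery_near: Loose red and white battery, 15 x 50 mm; bystander, leave alone.
- bearing: Loose ball bearing 32 mm across; bystander, leave alone.
- reel_near: Loose solder reel 61 x 48 x 22 mm; bystander, leave alone.
- hex_near: Loose hex key 72 mm long; bystander, leave alone.
- block_near: Loose white terminal block 60 mm long; bystander, leave alone.

How it is judged:
By the outcome, as a careful person would: the job done as asked, in the order asked, and still so for the second after the job is handed in, while the arm keeps its last pose, push and grip.
It also fails if it takes over 59 s, if anything falls off the work surface, if the arm or the gripper's body presses on something with over 40 N, if the wrist force passes 120 N, or if a joint passes its speed limit or range.

## Working session

There is one attempt and no reset: what is moved stays moved. The work goes in short steps, each a Python script; the robot and the scene stay as the last script left them, time stands still between calls to the robot, and variables do not carry over. Pictures are saved under pics/ and viewed, at most 10 in all, crops included, and the job is handed in when it is done.

```bash
ls; mkdir -p pics; python3 - <<'E'
from station import arm, snapshot, camera_info
import cv2
for n in("side","top"):
    im=snapshot(n); cv2.imwrite(f"pics/{n}0.png",cv2.resize(im,(800,600),interpolation=cv2.INTER_CUBIC)); cv2.imwrite(f"{n}_raw.png",im)
    print(n,camera_info(n))
print(arm.read_time(), arm.read_eef_rot())
E
```

```text
pics
side {'fx': 406.7404303076181, 'fy': 406.7404303076181, 'cx': 257.44864542364013, 'cy': 192.40186540663635, 'dist_coeffs': array([0.03345286, 0.        , 0.        , 0.        , 0.        ]), 'R': array([[-0.8831957 , -0.46868852, -0.01721736],
       [-0.26250738,  0.5244232 , -0.8099816 ],
       [ 0.38865825, -0.71085258, -0.5862025 ]]), 't': array([0.47056423, 0.24996556, 0.81316471])}
top {'fx': 374.67030936034377, 'fy': 374.67030936034377, 'cx': 253.3920088508841, 'cy': 196.73545230791444, 'dist_coeffs': array([0.00532516, 0.        , 0.        , 0.        , 0.        ]), 'R': array([[ 0.01275255, -0.99978247, -0.01650387],
       [-0.99707047, -0.0114696 , -0.07562361],
       [ 0.07541787,  0.01741992, -0.99699985]]), 't': array([-0.01487151,  0.54322245,  0.94869682])}
0.1 [ 9.91762667e-01  1.28083964e-01 -1.65098952e-04 -1.13294634e-03]
```

View pics/side0.png

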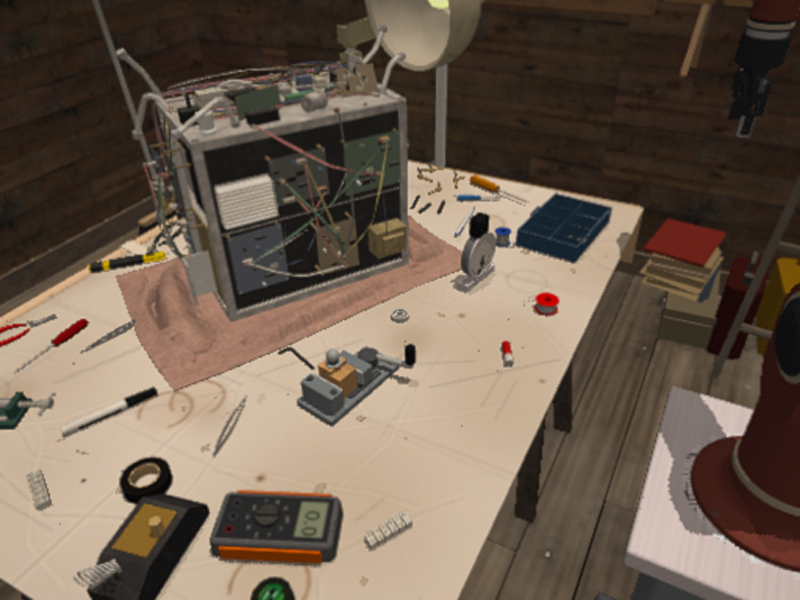

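View pics/top0.png

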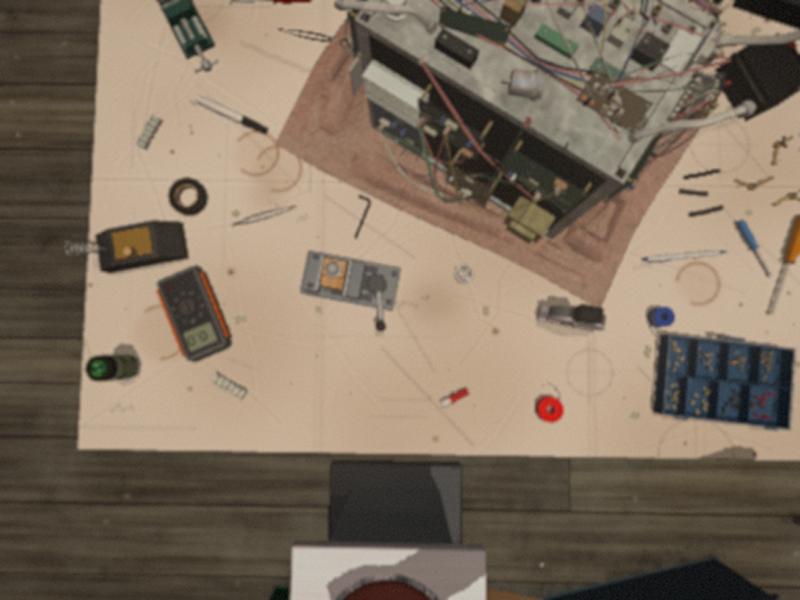

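Side view: vise at about (345,385), knob (410,355), gauge (480,250). Top view: vise (350,280), knob (380,325), gauge (572,315). Next I'll zoom in.

```bash
python3 - <<'E'
import cv2,numpy as np
s=cv2.imread("side_raw.png");t=cv2.imread("top_raw.png")
def c(im,x,y,w,h): return cv2.resize(im[y:y+h,x:x+w],(400,300),interpolation=cv2.INTER_CUBIC)
cv2.imwrite("pics/crops.png",np.vstack([np.hstack([c(s,180,210,100,75),c(s,270,130,80,60)]),np.hstack([c(t,180,150,100,75),c(t,325,170,80,60)])]))
E
cat > h.py <<'E'
from station import arm, snapshot, camera_info, ticket
import numpy as np, cv2
from scipy.spatial.transform import Rotation as R
def ray(n,uv):
    c=camera_info(n);K=np.array([[c['fx'],0,c['cx']],[0,c['fy'],c['cy']],[0,0,1]])
    p=cv2.undistortPoints(np.array([[uv]],float),K,np.array(c['dist_coeffs']))[0,0]
    return -c['R'].T@c['t'], c['R'].T@np.array([p[0],p[1],1])
def atz(n,uv,z):
    o,d=ray(n,uv); return o+d*(z-o[2])/d[2]
def proj(n,X):
    c=camera_info(n);K=np.array([[c['fx'],0,c['cx']],[0,c['fy'],c['cy']],[0,0,1]])
    return cv2.projectPoints(np.atleast_2d(X).astype(float),cv2.Rodrigues(c['R'])[0],c['t'],K,np.array(c['dist_coeffs']))[0][:,0]
E
python3 -c "
from h import *
for n in('side','top'): print(n,ray(n,(256,192)))"
```

```text
side (array([0.16517493, 0.66750055, 0.68724857]), array([ 0.3920632 , -0.70970143, -0.58534091]))
top (array([ 0.47027202, -0.02516396,  0.98668559]), array([ 0.08810858,  0.01060564, -0.99615892]))
```

View pics/crops.png

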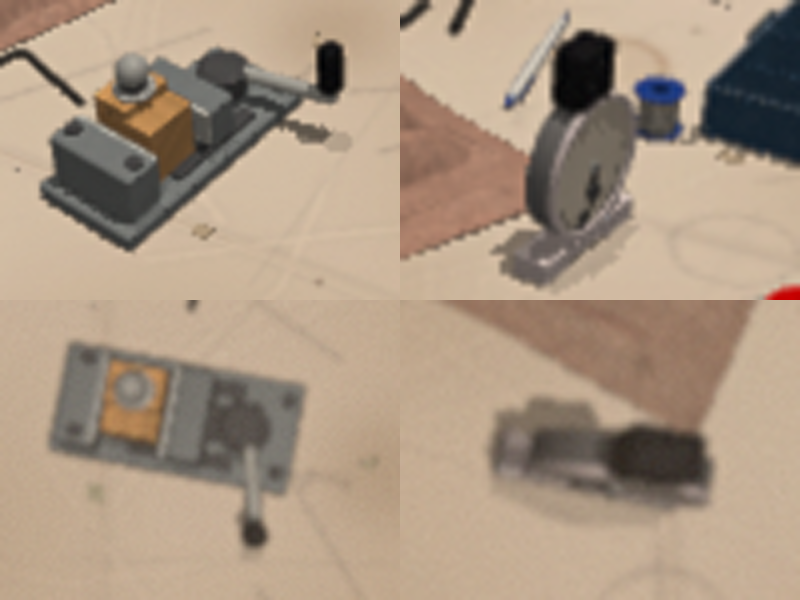

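Crops show the dial faces the robot side (-x), the handle is on top, and the lever points towards -x. The pointer's mark is not clear yet. Next I'll triangulate.

```bash
cat >> h.py <<'E'
def tri(ps,pt):
    A=[];b=[]
    for n,p in(("side",ps),("top",pt)):
        o,d=ray(n,p);d/=np.linalg.norm(d);P=np.eye(3)-np.outer(d,d);A.append(P);b.append(P@o)
    return np.linalg.lstsq(np.vstack(A),np.hstack(b),rcond=None)[0]
E
python3 - <<'E'
from h import *
np.set_printoptions(precision=4,suppress=True)
def raw(x,y,ox,oy,s): return ((x+.5)/s-.5+ox,(y+.5)/s-.5+oy)
S=lambda x,y:raw(x,y,180,210,4); T=lambda x,y:raw(x,y-300,180,150,4)
S2=lambda x,y:raw(x-400,y,270,130,5); T2=lambda x,y:raw(x-400,y-300,325,170,5)
for nm,a,b,zs,zt in(("ball",S(131,71),T(132,390),.076,.076),("knobtop",S(330,45),T(254,527),.072,.072),("knobc",S(330,69),T(254,529),.055,.064),("hingecap",S(222,68),T(243,422),.05,.05),("handle",S2(585,72),T2(658,455),.119,.138)):
    print(nm,tri(a,b),atz("side",a,zs),atz("top",b,zt))
for nm,p,z in(("c1",T(70,342),.012),("c2",T(305,382),.012),("c3",T(285,494),.012),("c4",T(50,450),.012),("footL",T2(494,450),.015),("footR",T2(712,482),.015),
 ("hL",T2(610,448),.138),("hR",T2(706,460),.138)): print(nm,atz("top",p,z))
for nm,p,z in(("sc4",S(130,248),.0),("sc1",S(42,193),.0),("sfootL",S2(515,280),0),("sfootR",S2(632,212),0)): print(nm,atz("side",p,z))
E
```

```text
ball [0.5993 0.0921 0.0745] [0.5988 0.0937 0.076 ] [0.5986 0.0916 0.076 ]
knobtop [0.5136 0.0148 0.0688] [0.5097 0.0174 0.072 ] [0.5155 0.0156 0.072 ]
knobc [0.5133 0.0156 0.0509] [0.509  0.0191 0.055 ] [0.5147 0.016  0.064 ]
hingecap [0.5834 0.0247 0.0315] [0.57   0.0423 0.05  ] [0.5827 0.0245 0.05  ]
handle [ 0.5295 -0.2947  0.1165] [ 0.527  -0.2909  0.119 ] [ 0.5289 -0.2876  0.138 ]
c1 [0.639  0.1414 0.012 ]
c2 [ 0.6141 -0.0138  0.012 ]
c3 [ 0.5403 -0.0016  0.012 ]
c4 [0.5674 0.1528 0.012 ]
footL [ 0.539  -0.2413  0.015 ]
footR [ 0.5238 -0.3531  0.015 ]
hL [ 0.5318 -0.2661  0.138 ]
hR [ 0.5269 -0.3091  0.138 ]
sc4 [ 0.569   0.1517 -0.    ]
sc1 [0.6395 0.1386 0.    ]
sfootL [ 0.5443 -0.2423  0.    ]
sfootR [ 0.5097 -0.3413  0.    ]
```

```bash
cat >> h.py <<'E'
np.set_printoptions(precision=4,suppress=True)
def down(th):
    "tool pointing down with tool y along world angle th"
    y=np.array([np.cos(th),np.sin(th),0]);z=np.array([0,0,-1.]);return R.from_matrix(np.c_[np.cross(y,z),y,z])
def pick(p,rs):
    "of the two equivalent grasps: the reachable one with the last joint nearer its middle"
    c=[(abs(q[6]),i,q) for i,r in enumerate(rs) if (q:=arm.ik(list(p),list(r.as_quat()))) is not None]
    return min(c)[1:] if c else None
E
cat > s1.py <<'E'
from h import *
H=np.array([.583,.0248]);K=np.array([.5138,.016])
ph=np.arctan2(*(K-H)[::-1]);print("phi",ph,np.linalg.norm(K-H))
th0=ph+np.pi/2; zt=.061+.054
P=lambda a,z=zt:[*(H+.07*np.array([np.cos(ph+a),np.sin(ph+a)])),z]
i,q=pick(P(.5,.25),[down(th0+.5),down(th0+.5+np.pi)]);off=i*np.pi;print(i,q)
O=lambda a:list(down(th0+a+off).as_quat())
arm.move_gripper(.6,40)
arm.movep(P(0,.25),O(0));print(arm.read_joint_positions(),arm.read_time())
arm.line_to(P(0),.12);print(arm.read_ft_force())
arm.move_gripper(0,40);print(arm.read_opening(),arm.read_finger_force(),arm.read_ft_force(),arm.read_time())
f0=np.array(arm.read_ft_force())
a=0
while a<1.4:
    a+=.1 if a<.75 else .03
    arm.line_to(P(a),.08,O(a))
    f=np.array(arm.read_ft_force());t=np.array([-np.sin(ph+a),np.cos(ph+a),0]);r=np.array([np.cos(ph+a),np.sin(ph+a),0])
    print(round(a,2),"tan",f@t,"rad",f@r,"z",f[2],np.array(arm.read_tool_pos())[:2]-P(a)[:2])
    if abs(f@t)>9.5 or abs(f@r)>25: break
print(arm.read_time(),f0); np.save("lev.npy",[a,ph,off])
cv2.imwrite("raw1s.png",snapshot("side"));cv2.imwrite("raw1t.png",snapshot("top"))
E
python3 s1.py
```

```text
phi -3.0151039496210665 0.06975729352548012
0 [ 0.1685  0.5001 -0.2646  1.8437  0.1724  0.82   -1.1275]
[ 0.0736  0.4786 -0.2111  1.8783  0.136   0.7983 -1.6559] 3.1333
[-0.148   0.2487 -0.5513]
0.18246501609646149 38.9848617464304 [-0.702   0.8522  4.8543] 4.8167
0.1 tan -0.37429345674797543 rad 1.8797130012567005 z 6.636477277907465 [ 0.0001 -0.0005]
0.2 tan 0.3408087345297577 rad 2.553296424133257 z 6.488283439522678 [-0.     -0.0004]
0.3 tan 0.22267742728406292 rad 1.9012626262063972 z 6.224283789794857 [-0.0002 -0.0004]
0.4 tan -0.3711870955975346 rad 1.8650867811176668 z 6.266837482468547 [-0.0003 -0.0004]
0.5 tan -0.39351129035989885 rad 1.8701683409337102 z 5.3920285366839735 [-0.0004 -0.0004]
0.6 tan -2.0076008851397367 rad 2.3276423290597776 z 7.2048034900635045 [-0.0005 -0.0003]
0.7 tan -1.9898561656070102 rad 1.4442815258145272 z 7.025822556282987 [-0.0006 -0.0003]
0.8 tan -2.8101740776888775 rad 2.485495876969355 z 8.120635266172462 [-0.0007 -0.0003]
0.83 tan -3.416082129116538 rad 1.3851617411211712 z 8.83046563319814 [-0.0013  0.0002]
0.86 tan -3.6038035418706498 rad 1
[... 279 characters left out ...]
175 z 8.041309915020587 [-0.0015  0.0002]
0.98 tan -3.9326436047270312 rad 1.930819155201706 z 8.287628180510746 [-0.0016  0.0002]
1.01 tan -5.76730316987683 rad 1.5222839233940213 z 9.040032746168064 [-0.0019  0.0003]
1.04 tan -6.798830504586922 rad 1.0872385365268251 z 9.223211304498497 [-0.0023  0.0005]
1.07 tan -6.1992992661257755 rad 0.5952285645263538 z 10.821147981966664 [-0.0028  0.0006]
1.1 tan -7.507269051006422 rad 1.6721910721240847 z 10.674909712203132 [-0.0033  0.0008]
1.13 tan -9.011784263570618 rad 0.8637576822659614 z 11.593644970612049 [-0.0037  0.0008]
1.16 tan -9.988523634952177 rad 0.8224389386388222 z 12.574493129996123 [-0.0042  0.0009]
9.8167 [-0.702   0.8522  4.8543]
```

The lever is firm at 1.0 rad and pushed to about 10 N. I'll push slightly more, let go, then move above the gauge and look.

```bash
cat > s2.py <<'E'
from h import *
H=np.array([.583,.0248]);a,ph,off=np.load("lev.npy")
P=lambda a,z=.115:[*(H+.07*np.array([np.cos(ph+a),np.sin(ph+a)])),z]
O=lambda a:list(down(ph+np.pi/2+a+off).as_quat())
for k in range(2):
    a+=.03;arm.line_to(P(a),.08,O(a))
    f=np.array(arm.read_ft_force());t=np.array([-np.sin(ph+a),np.cos(ph+a),0]);print(a,f@t)
arm.move_gripper(.6)
p=arm.read_tool_pos();arm.line_to([p[0],p[1],.24],.2)
g=[.530,-.292]
i,q=pick([*g,.25],[down(-.14),down(-.14+np.pi)]);print(i,q)
arm.movep([*g,.25],list(down(-.14+i*np.pi).as_quat()));print(arm.read_time())
s=snapshot("side");t=snapshot("top");cv2.imwrite("raw2s.png",s);cv2.imwrite("raw2t.png",t)
def c(im,x,y,w,h): return cv2.resize(im[y:y+h,x:x+w],(400,300),interpolation=cv2.INTER_CUBIC)
cv2.imwrite("pics/c2.png",np.vstack([np.hstack([c(s,180,210,100,75),c(s,270,100,100,75)]),np.hstack([c(t,180,150,100,75),c(t,325,170,80,60)])]))
E
python3 s2.py
```

```text
1.1900000000000002 -12.134042311630646
1.2200000000000002 -12.06125923338906
0 [ 0.8583  0.6797 -0.6665  1.6153  0.4753  1.0144 -0.0962]
12.6167
```

View pics/c2.png

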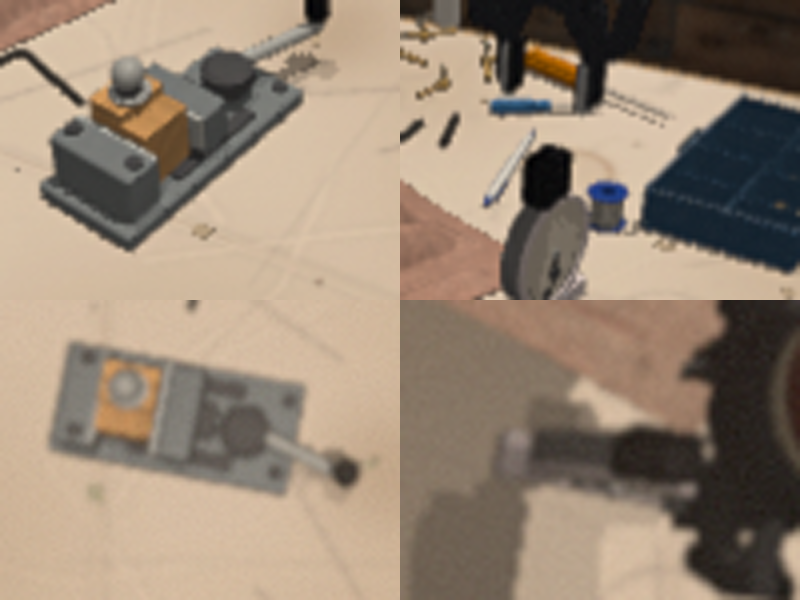

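Clamp closed: the jaw touches the offcut, the ball is at side crop (127,73) and top crop (127,388), and nothing else has moved. The gripper hangs over the gauge handle. Next I'll grasp, lift and carry it near the side camera to read the mark.

```bash
cat > s3.py <<'E'
from h import *
raw=lambda x,y:((x+.5)/4-.5+180,(y+.5)/4-.5)
a=raw(127,73);b=raw(127,88);a=(a[0],a[1]+210);b=(b[0],b[1]+150)
print("ball",tri(a,b),atz("side",a,.076),atz("top",b,.076))
g=[.5285,-.291]
arm.line_to([*g,.25],.2);arm.line_to([*g,.180],.1);f=arm.read_ft_force();print(f)
arm.move_gripper(0,80);print(arm.read_opening(),arm.read_finger_force(),arm.read_ft_force())
arm.line_to([*g,.22],.1);print(arm.read_ft_force(),arm.read_opening(),arm.read_time())
cam=np.array([.165,.6675,.687])
for r,az,z in [(.55,1.0,.55),(.55,.95,.5),(.5,1.0,.5),(.6,.95,.5),(.6,.9,.45),(.55,.85,.45),(.6,.7,.4)]:
    p=np.array([r*np.cos(az),r*np.sin(az),z]); d=cam-p; yaw=np.arctan2(d[1],d[0])-np.pi
    for t in(0,-.3):
        o=R.from_euler('z',yaw)*R.from_euler('x',t)*down(0)
        q=arm.ik(list(p),list(o.as_quat())); print(r,az,z,round(yaw,2),t,None if q is None else np.array(q))
E
python3 s3.py
```

```text
ball [0.6003 0.095  0.0749] [0.5999 0.0962 0.076 ] [0.5998 0.0947 0.076 ]
[-1.0807 -0.2577 -0.1222]
0.2669568149245225 78.02452325820923 [ 0.2706 -0.2459  3.858 ]
[ 0.1604 -0.1486 -3.7311] 0.2700183767720524 14.725
0.55 1.0 0.55 -1.0 0 [-0.4064  0.5166 -1.1969  1.2035  0.4832  1.7152 -2.4754]
0.55 1.0 0.55 -1.0 -0.3 [-0.49    0.6242 -1.138   1.0346  0.3318  1.9692 -2.4823]
0.55 0.95 0.5 -0.96 0 [-0.3037  0.5676 -1.2784  1.3308  0.5416  1.6208 -2.4591]
0.55 0.95 0.5 -0.96 -0.3 [-0.4296  0.6277 -1.0894  1.1619  0.3331  1.8553 -2.3793]
0.5 1.0 0.5 -1.17 0 [-0.339   0.3831 -1.0656  1.4623  0.3343  1.4913 -2.5676]
0.5 1.0 0.5 -1.17 -0.3 [-0.3606  0.5119 -1.0739  1.3338  0.1942  1.7139 -2.5688]
0.6 0.95 0.5 -0.77 0 [-0.3891  0.6793 -1.3188  1.1839  0.6626  1.7199 -2.2978]
0.6 0.95 0.5 -0.77 -0.3 [-0.5429  0.7233 -1.0798  0.9753  0.456   1.9814 -2.1992]
0.6 0.9 0.45 -0.76 0 [-0.3774  0.6148 -1.0787  1.3018  0.5339  1.5251 -2.154 ]
0.6 0.9 0.45 -0.76 -0.3 [-0.5236  0.6903 -0.8928  1.1     0.3773  1.83   -2.0684]
0.55 0.85 0.45 -0.91 0 [-0.2576  0.5161 -1.0698  1.4446  0.4515  1.4448 -2.2367]
0.55 0.85 0.45 -0.91 -0.3 [-0.4114  0.5858 -0.8581  1.2717  0.2735  1.7245 -2.1384]
0.6 0.7 0.4 -0.76 0 [-0.3328  0.5363 -0.6942  1.4075  0.3442  1.3205 -1.8054]
0.6 0.7 0.4 -0.76 -0.3 [-0.4327  0.6524 -0.6254  1.2088  0.3061  1.6842 -1.7835]
```

```bash
cat > s4.py <<'E'
from h import *
arm.line_to([.5285,-.291,.40],.25)
def go(p,yaw,t=0): arm.movep(list(p),list((R.from_euler('z',yaw)*R.from_euler('x',t)*down(0)).as_quat()))
go([.48,.05,.45],-.5)
p=[.55*np.cos(.95),.55*np.sin(.95),.5];go(p,-.96)
arm.pause(1.2);print(arm.read_time(),arm.read_tool_pos(),R.from_quat(arm.read_eef_rot()).as_matrix())
s=snapshot("side");cv2.imwrite("raw4.png",s)
c=proj("side",np.array(p)-[0,0,.054+.066]);print(c)
x,y=(c-[60,45]).astype(int);x=max(x,0);y=max(y,0);print(x,y)
cv2.imwrite("pics/c4.png",cv2.resize(s[y:y+90,x:x+120],(800,600),interpolation=cv2.INTER_CUBIC))
E
python3 s4.py
```

```text
19.6917 [0.3199 0.4474 0.5   ] [[ 0.8192  0.5735 -0.    ]
 [ 0.5735 -0.8192  0.0001]
 [ 0.     -0.0001 -1.    ]]
[[228.4622 287.7394]]Traceback (most recent call last):
  File "s4.py", line 9, in <module>
    x,y=(c-[60,45]).astype(int);x=max(x,0);y=max(y,0);print(x,y)
    ^^^
ValueError: not enough values to unpack (expected 2, got 1)
```

```bash
cat >> h.py <<'E'
def dialview(s,p,rot,S=6,half=50,depth=-.0095):
    "rectified view of the dial plane, gauge frame from tool pose; u=-y, v=-z, centre = expected dial centre"
    X=rot.apply([0,1,0]);Z=-rot.apply([0,0,1]);Y=np.cross(Z,X)
    c=np.array(p)-.120*Z+depth*X
    q=[(-1,1),(1,1),(1,-1),(-1,-1)]; W=np.array([c+a*half/1000*-Y+b*half/1000*Z for a,b in q])
    n=2*half*S;M=cv2.getPerspectiveTransform(proj("side",W).astype(np.float32),np.float32([[0,0],[n,0],[n,n],[0,n]]))
    return cv2.warpPerspective(s,M,(n,n),flags=cv2.INTER_CUBIC)
E
python3 - <<'E'
from h import *
s=cv2.imread("raw4.png")
cv2.imwrite("pics/d4.png",dialview(s,arm.read_tool_pos(),R.from_quat(arm.read_eef_rot())))
E
```

```text
(no output)
```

View pics/d4.png

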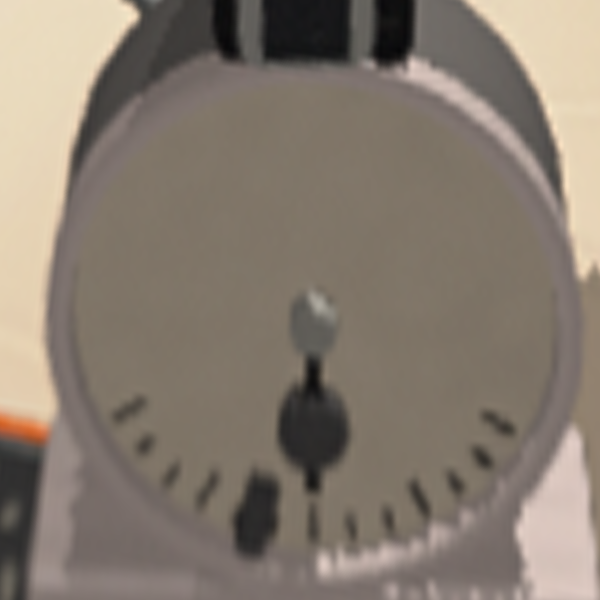

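Rectified dial: the pointer hangs on the zero line at (313,490), and the mark tab is at (257,512), so the mark is about 0.275 rad from the pivot at (313,322). I'll rock by that here and check.

```bash
python3 - <<'E'
from h import *
p=arm.read_tool_pos();yaw=-.96
# rotate about dial centre
c=np.array(p)-[0,0,.12];G=R.from_euler('z',yaw)*R.from_euler('x',-.275)
arm.line_to(list(c+G.apply([0,0,.12])),.1,list((G*down(0)).as_quat()));arm.pause(1.5);print(arm.read_time())
s=snapshot("side");cv2.imwrite("raw5.png",s)
cv2.imwrite("pics/d5.png",dialview(s,arm.read_tool_pos(),R.from_quat(arm.read_eef_rot())))
E
```

```text
21.7167
```

View pics/d5.png

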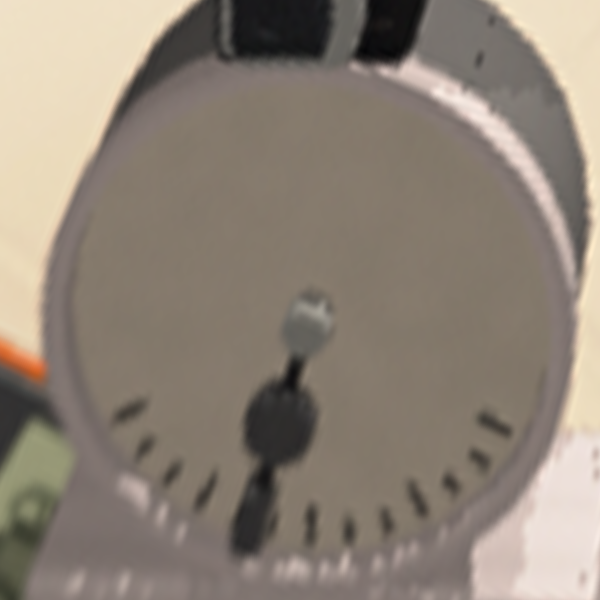

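The pointer lies along the line from bob (280,422) into the mark tab (250,515), so the angle is good. Next I'll move over the stud, seat the gauge upright, then rock it about the ball.

```bash
cat > s6.py <<'E'
from h import *
B=np.array([.600,.0953,.076]);yaw=-.8;m=.278
G=lambda t:R.from_euler('z',yaw)*R.from_euler('x',-t)
O=lambda t:list((G(t)*down(0)).as_quat())
P=lambda t,h:list(B+G(t).apply([0,0,.185+h]))
print(arm.ik(P(m,0),O(m)))
arm.movep(P(0,.12),O(0));arm.line_to(P(0,.015),.15);arm.pause(.8)
f0=np.array(arm.read_ft_force());h=.006;print(f0,arm.read_time())
while h>-.008:
    arm.line_to(P(0,h),.05);f=np.array(arm.read_ft_force())-f0
    if f[2]>3.5: break
    h-=.001
print("contact",h,f,arm.read_tool_pos()-P(0,h))
t=0
while t<m-1e-6:
    t=min(m,t+.07);arm.line_to(P(t,h),.06,O(t));f=np.array(arm.read_ft_force())-f0;print(t,f)
arm.pause(1.5);print(np.array(arm.read_ft_force())-f0,arm.read_opening(),arm.read_time());np.save("seat.npy",[h,t,*f0])
s=snapshot("side");T=snapshot("top");cv2.imwrite("raw6.png",s)
d=dialview(s,arm.read_tool_pos(),R.from_quat(arm.read_eef_rot()),4)
v=cv2.resize(s[170:245,165:265],(400,300),interpolation=cv2.INTER_CUBIC);w=np.zeros((600,800,3),np.uint8);w[:400,:400]=d;w[:300,400:]=v
w[300:,400:]=cv2.resize(T[135:210,180:280],(400,300),interpolation=cv2.INTER_CUBIC);cv2.imwrite("pics/d6.png",w)
E
python3 s6.py
```

```text
[ 0.111   0.8852 -0.8462  1.2975  0.6635  1.5197 -1.556 ]
[ 0.2721 -0.2297 -2.8674] 25.1167
contact 0.0 [-0.6203  0.7897  4.7746] [0.0001 0.0002 0.0008]
0.07 [-1.719  -1.4414  7.7986]
0.14 [-0.167   0.8174  6.8366]
0.21000000000000002 [-0.5877 -0.2816  9.3338]
0.278 [-1.1572 -0.3566 10.0191]
[-0.5526  0.987   9.5146] 0.26777324601258023 29.9083
```

View pics/d6.png

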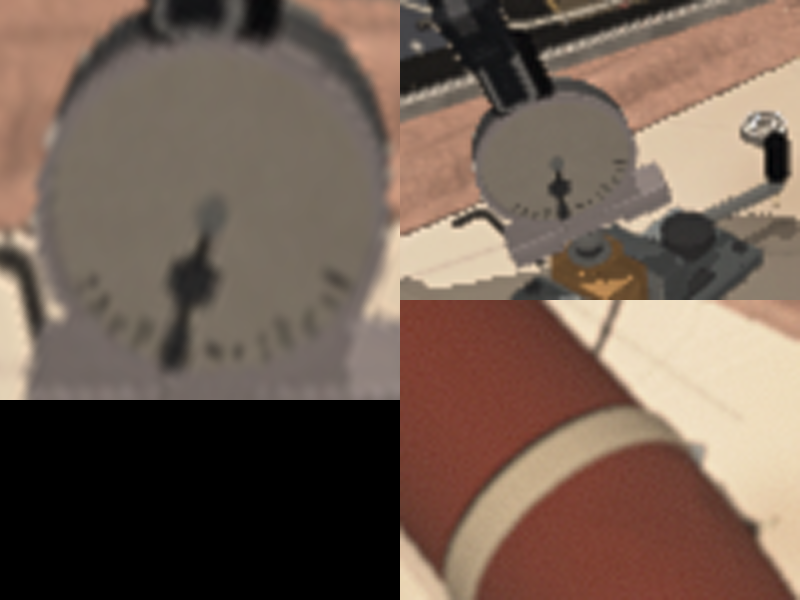

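The gauge is seated: contact came at the expected height, and the foot is centred over the ball. The pointer and mark line up: pivot (212,213), bob (193,280), mark (175,350). One numeric check of the angle on the close-up pictures before handing in.

```bash
python3 - <<'E'
from h import *
def cen(g,x0,x1,y0,y1,th=80):
    w=np.clip(th-g[y0:y1,x0:x1].astype(float),0,None);Y,X=np.mgrid[y0:y1,x0:x1];return np.array([(w*X).sum(),(w*Y).sum()])/w.sum()
g4=cv2.imread("pics/d4.png",0);g5=cv2.imread("pics/d5.png",0);g6=cv2.imread("pics/d6.png",0)
for n,g,bob,mk,pv in(("d4",g4,(270,355,370,480),(228,285,465,565),(313,322)),("d5",g5,(235,325,375,460),(228,275,490,560),(307,322)),("d6",g6,(165,220,250,305),(158,190,325,372),(211,214))):
    b=cen(g,*bob);k=cen(g,*mk);a=lambda q:np.arctan2(pv[0]-q[0],q[1]-pv[1])
    print(n,b,k,"bob",a(b),"mark",a(k),"diff",a(k)-a(b), "bob->mark",np.arctan2(b[0]-k[0],k[1]-b[1]))
E
```

```text
d4 [311.4669 426.45  ] [255.9362 516.0587] bob 0.01467676156034987 mark 0.2859932850854946 diff 0.27131652352514474 bob->mark 0.5547808608624422
d5 [279.1707 420.838 ] [251.4273 521.0826] bob 0.27445914308925806 mark 0.2722144894434312 diff -0.0022446536458268773 bob->mark 0.26999857644812
d6 [192.4811 279.198 ] [175.1392 346.9571] bob 0.2767523341578429 mark 0.2634480900270722 diff -0.013304244130770693 bob->mark 0.2505558794884248
```

```bash
python3 - <<'E'
from h import *
h,t,*f0=np.load("seat.npy");B=np.array([.600,.0953,.076]);t=.271
G=R.from_euler('z',-.8)*R.from_euler('x',-t)
arm.line_to(list(B+G.apply([0,0,.185+h+.0003])),.03,list((G*down(0)).as_quat()));arm.pause(2)
print(np.array(arm.read_ft_force())-f0,arm.read_opening(),arm.read_time())
s=snapshot("side");g=cv2.cvtColor(dialview(s,arm.read_tool_pos(),R.from_quat(arm.read_eef_rot()),4),cv2.COLOR_BGR2GRAY)
def cen(x0,x1,y0,y1,th=80):
    w=np.clip(th-g[y0:y1,x0:x1].astype(float),0,None);Y,X=np.mgrid[y0:y1,x0:x1];return np.array([(w*X).sum(),(w*Y).sum()])/w.sum()
b=cen(165,220,250,305);k=cen(158,190,325,372);a=lambda q:np.arctan2(211-q[0],q[1]-214);d=a(k)-a(b);print(b,k,d)
if abs(d)<.04: print(ticket.finish_job())
E
```

```text
[-0.3971  0.5033  8.8582] 0.2692621413170265 32.2583
[193.4566 278.9161] [175.2759 347.2167] -0.001941510275819458
the job is handed in; nothing more can be done
None
```

I handed the job in at 32 s with the offcut clamped by a lever push of about 12 N. The gauge is still held on the stud with about 9 N of downward push, and the pointer is within about 0.002 rad of the mark in the last picture.

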